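# Hold the light box shutter half open

## Task

Take the filter of the grey light box out of the way by pulling its tray out to the stop by the upright steel pull at the front; the shutter on top stays shut meanwhile. Then slide the sprung shutter on top to the left by its black tab until the window is half uncovered (half of its travel, never all the way open) and keep holding it there while the reading is taken: the program finishes while still holding the shutter, because it springs shut if released. Leave the things standing on and around the box where they are.

Things in the scene. Friction and masses are not known exactly. Their poses are not given: they have to be found in the camera images.
- light_box: grey box fixed to the bench, 180 mm deep (x) x 260 mm wide (y) x 100 mm high; origin at the centre of its underside on the bench; its front (its own -x) with the tray faces the robot, own +y is to the left, own z up. On its top, at 100 mm: two guide rails along y (9 mm high, 68 mm apart) with the shutter between them, and at the left end of the shutter a lying steel spring tube of 16 mm diameter, from 68 to 118 mm left of the box centre, top 117 mm above the bench
- filter_tray (a joint): travel of the filter tray out of the front of the box, along the box's own -x: 0 m = in, 0.060 m = out at its stop. It may start a little open (up to 15 mm). It slides against about 1.5 N of friction and stays where it is left
- tray_pull (a point): grip point of the tray's pull, moves with the tray: an upright steel post of 14 mm diameter, from 58 to 102 mm above the bench, its axis 33 mm in front of the tray's front panel, on a 9 mm wide stem (60 to 70 mm above the bench). The point is on the axis, 88 mm above the bench, 14 mm below the top of the post; axes as the box's
- shutter (a joint): travel of the shutter, along the box's own +y (to the left): 0 m = window covered, 0.025 m = window half uncovered, 0.050 m = fully open. A spring pushes it shut with 3 N at 0, rising evenly to 9 N at half travel and 15.5 N fully open; it springs shut when released
- shutter_tab (a point): grip point of the shutter's tab, moves with the shutter: an upright black tab 24 mm (box x) x 12 mm (box y), standing from 104 to 140 mm above the bench on the thin metal leaf (top of the leaf 106 mm). The point is on the tab's centre line, 128 mm above the bench, 12 mm below its top; axes as the box's. Three ticks on the front rail mark the tab's centre for shut, half and open
- vial: loose small brown glass vial with a black cap, 27 x 27 x 55 mm, stands on top of the light box near its rear right corner (about 60 mm behind and 100 mm to the right of the box centre); origin under its centre; leave it alone
- beaker: loose glass beaker, 56 x 59 x 70 mm, on the bench just left of the light box; origin under its centre; leave it alone
- timer: loose white digital timer standing upright, 24 x 66 x 62 mm, on the bench left of the front part of the light box; origin under its centre; leave it alone
- petri_dish: loose shallow clear dish, 60 x 60 x 15 mm, on the bench right of the front part of the light box; origin under its centre; leave it alone
- bottle: loose clear bottle with a blue cap, 56 x 56 x 106 mm, on the bench in front of the left part of the light box, about 0.15 m left of the tray's middle; origin under its centre; leave it alone

How it is judged:
By the outcome, as a careful person would: the job done as asked, in the order asked, and still so for the second after the job is handed in, while the arm keeps its last pose, push and grip.
It also fails if it takes over 38 s, if anything falls off the work surface, if the arm or the gripper's body presses on something with over 40 N, if the wrist force passes 120 N, or if a joint passes its speed limit or range.

## Robot

A 7-joint arm with a two-finger parallel gripper is mounted at the origin on a cart in front of the work surface, level with it; the furniture and walls round the work are solid. World frame = base frame: x ahead of the robot, y to its left, z up, the work surface at z = 0. Lengths are in m, angles in rad, forces in N, time in s.
With the tool pointing down it reaches from about 0.4 to 0.85 m from the base axis. Payload 10.4 kg.
Tool frame: the origin (TCP) lies midway between the tips of the shut fingers; the grasp point (between the pads) lies 19 mm behind it (env.grip_point_offset is the distance from the TCP to the grasp point, in m); z points along the fingers, y is the direction in which the jaws open and shut (so a half turn about z gives the same grasp; the last joint's range is limited). The gripper opens to 85 mm and grips with 20 to 120 N. Pads are 22 mm wide; open, the fingers measure 114 mm over their backs; the gripper's body (76 mm by 85 mm) begins 54 mm behind the grasp point. The pads swing forward as they close: fully open they stand 13 mm farther back than shut.
Start: joints at [1.304, 0.332, -0.065, 1.46, 0.022, 1.35, -0.088], TCP at [0.151, -0.607, 0.231] pointing down, gripper open.
Joint ranges: [-2.6, 2.6], [-0.5, 2.12], [-1.47, 1.34], [0.16, 2.42], [-1.27, 4.41], [0.06, 2.06], [-2.6, 2.6]. Speed limits (rad/s): [2.22, 2.22, 2.79, 2.79, 3.14, 3.14, 3.14].

## Interface

Orientations are given as a rotation vector (axis times angle).
In Python, from rig import telemetry, imaging, env, finder gives the robot as it stands.
- The arm moves only by the tool carry_out, never from a script. Its argument "targets" is a list of rows, each an object of numbers: "hand": the closure, from 0 (fully open) to 1 (shut); "x", "y", "z": the shift along the world's x, y, z in cm; "spin": the turn about the world's z in degrees. In form: [{"hand": .., "x": .., "y": .., "z": .., "spin": ..}, ...]. A call has 1 to 10 rows; each row shifts and turns the commanded pose from where the row before left it; what a row does not reach is not made up. A row lasts 1/10 s, in which the tool goes at most 50 mm and 8.59 degrees, less where a joint would pass 70% of its speed; a pose out of reach is approached as far as the arm can. A call with a gripper value outside its range is refused whole. The fingers move at their own pace and stop on an object; "grip_force" is the grip in N (left out, the last holds). Time passes only in rows, so rows that do not move let the fingers close. It gives the time, the measured TCP pose, the force and the opening at its end, in the units of the state.
- telemetry.read_state(): the state, without advancing time (a new reading comes with each control period).
- imaging.snapshot(name): name is "scene" or "side" or "wrist"; returns a dict with "frame" (400x640x3 uint8, red, green, blue), "intrinsics" (3x3 intrinsics, pixels), "position" and "orientation" of the camera in the world; the wrist camera has in their place "T_tool_cam" (4x4, takes a point from camera to tool coordinates, whose origin is the TCP and whose axes are the flange's). Camera axes: x right, y down, z forward; pixel columns grow to the right and rows downward; lengths in m; the calibration is good to about 2 mm. A picture is of the moment at which its call begins: read the wrist's pose just before it. There is no depth.
- env.close_job(): hands the job in, once; it reports no verdict.
Trained networks look in the newest picture that a camera, given by its name, has taken for a name from the list of things; names that differ only in an ending like _2 or _b are one class to them, and where a whole thing is asked for, a point or a joint stands for the part that bears it (a point fixed in the world has none). Each returns a list of dicts, best first, with "confidence" (0 to 1); they miss things now and then, are a little off and sometimes report something else, mostly with a low value. They report only what shows in the picture. A call takes as long as a camera call.
- finder.search_frame(camera, thing): "box" ([left, top, width, height] in pixels, round what is visible of it).
- finder.outline_of(camera, thing): "region" (400x640 bool, what is visible of it) and "box" ([left, top, width, height] in pixels, round what is visible of it).
The state is a dict: "time": time; "joint_positions": joint angles; "qd": joint speeds; "joint_efforts": joint torques, N m; "tcp_pos": TCP position; "eef_rot": TCP orientation; "wrist_force": force on the tool from outside, world axes, zero at the start; "torque": the same for the moment, N m; "opening": finger opening in m.
Only numpy, scipy, OpenCV 4.12 (cv2) and the standard library are available. Lean on these libraries where they do the work, as an engineer would, in place of code of your own. Each camera call takes 0.05 s, during which the arm holds its last target. There are 200 camera calls.

## Working session

There is one attempt and no reset: what is moved stays moved. The work goes in short steps, Python scripts to look and compute and a tool call to move; the robot and the scene stay as the last step left them, time stands still between calls to the robot, and variables do not carry over. Pictures are saved under pics/ and viewed, about 8 in all and at most 12, crops included, and the job is handed in when it is done.

Besides the shell and the picture viewer there is one more tool, called after "Emit:" as a command line: name --argument value ..., lists and objects as JSON in quotes. carry_out: Moves the arm, as the interface text tells. Its arguments: {"type":"object","properties":{"targets":{"type":"array"},"grip_force":{"type":"number"}},"required":["targets"]}

```bash
mkdir -p pics; ls; cat > h.py <<'E'
import numpy as np, cv2
from scipy.spatial.transform import Rotation as R
from rig import telemetry, imaging, env, finder
def cam(n):
    s=telemetry.read_state(); d=imaging.snapshot(n); K=np.array(d["intrinsics"])
    if n=="wrist":
        T=np.array(d["T_tool_cam"]); Rt=R.from_rotvec(s["eef_rot"]).as_matrix()
        Rc=Rt@T[:3,:3]; p=np.array(s["tcp_pos"])+Rt@T[:3,3]
    else:
        p=np.array(d["position"]); o=np.array(d["orientation"]); Rc=o if o.shape==(3,3) else R.from_rotvec(o).as_matrix() if o.size==3 else R.from_quat(o).as_matrix()
    return d["frame"],K,p,Rc
def save(f,name): cv2.imwrite("pics/"+name,cv2.cvtColor(f,cv2.COLOR_RGB2BGR))
def ray(K,p,Rc,u,v): return Rc@np.linalg.solve(K,[u,v,1.])
def atz(K,p,Rc,u,v,z):
    r=ray(K,p,Rc,u,v); return p+r*(z-p[2])/r[2]
def proj(K,p,Rc,X):
    c=(np.atleast_2d(X)-p)@Rc; q=c@K.T; return q[:,:2]/q[:,2:]
E
python3 - <<'E'
from h import *
s=telemetry.read_state(); print(s)
d=imaging.snapshot("scene");print(d["orientation"])
for n in ("scene","side"):
    f,K,p,Rc=cam(n); print(n,K.tolist(),p,Rc.tolist())
    for t in ("light_box","filter_tray","tray_pull","shutter_tab","shutter","vial","beaker","timer","petri_dish","bottle"):
        r=finder.search_frame(n,t)[:2]; print(t,[(np.round(x["box"]).tolist(),round(x["confidence"],2)) for x in r])
    save(f,n+"0.png")
E
```

```text
pics
{'time': 0.0, 'joint_positions': array([ 1.30439942,  0.33289343, -0.06469332,  1.46094172,  0.02158827,
        1.34986366, -0.08849154]), 'qd': array([ 2.20809746e-05,  4.76100345e-04, -7.86277415e-04, -8.83816649e-04,
       -7.30989419e-04, -3.22614344e-04, -9.75879111e-04]), 'joint_efforts': array([-7.65205550e-04, -6.25437284e+01,  4.87198296e-02, -3.91613603e+01,
        1.60932995e-02,  9.95495589e-03,  1.62323641e-05]), 'tcp_pos': array([ 0.15077574, -0.60616509,  0.23050224]), 'eef_rot': array([-3.11689398e+00, -3.81870229e-01,  3.53984720e-04]), 'wrist_force': array([ 0.16807429, -0.6097509 , -0.8333806 ]), 'torque': array([-0.01416175,  0.01184673,  0.04040987]), 'opening': 0.08556141462462759}
[-0.94842936  2.43362469 -1.08900881]
scene [[474.8752292312968, 0.0, 316.2241722917746], [0.0, 474.8752292312968, 200.07030512859967], [0.0, 0.0, 1.0]] [0.1564047  0.67014717 0.71293841] [[-0.7325563375413563, -0.4445228034465883, 0.5155198245887157], [-0.6805998290753568, 0.4917085390016661, -0.5431450868188371], [-0.012045123103962552, -0.7487470800536272, -0.66274635051471
[... 643 characters left out ...]
.0]] [ 0.48799072 -0.58988743  0.72546826] [[0.9891306684477336, -0.09186395686346194, 0.11481086257636249], [-0.14702194608418304, -0.6059404888783956, 0.7818060317671072], [-0.002251245379776501, -0.7901880392458489, -0.6128603385168935]]
light_box [([273.0, 169.0, 103.0, 99.0], 0.86), ([287.0, 276.0, 31.0, 23.0], 0.15)]
filter_tray [([275.0, 188.0, 20.0, 42.0], 0.83)]
tray_pull [([273.0, 184.0, 19.0, 45.0], 0.7)]
shutter_tab [([318.0, 180.0, 27.0, 37.0], 0.62)]
shutter [([318.0, 180.0, 24.0, 36.0], 0.69)]
vial [([354.0, 201.0, 11.0, 27.0], 0.76)]
beaker [([333.0, 159.0, 16.0, 15.0], 0.47)]
timer []
petri_dish [([287.0, 278.0, 32.0, 23.0], 0.59)]
bottle [([264.0, 157.0, 22.0, 42.0], 0.58)]
```

```bash
python3 - <<'E'
import cv2
a=cv2.imread("pics/scene0.png")[130:360,150:420]; cv2.imwrite("pics/a.png",cv2.resize(a,None,fx=2.9,fy=2.6,interpolation=cv2.INTER_CUBIC))
a=cv2.imread("pics/side0.png")[140:310,250:400]; cv2.imwrite("pics/b.png",cv2.resize(a,None,fx=3.5,fy=3.5,interpolation=cv2.INTER_CUBIC))
E
```

```text
(no output)
```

View pics/a.png

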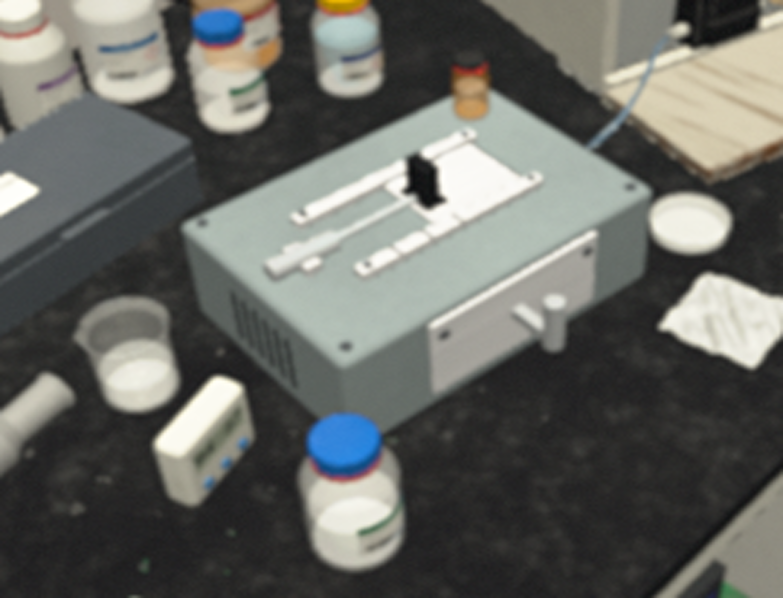

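View pics/b.png

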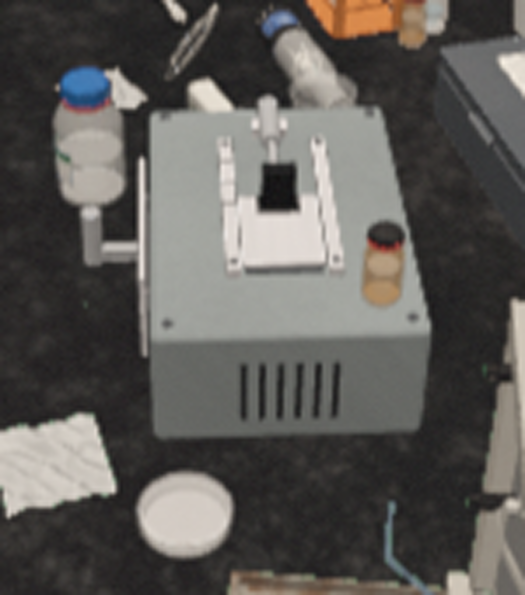

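Scene view: top corners of the box at about (214,218), (269,270), (375,203) and (319,165), pull top at (341,245), tab top at (295,191). Side view: corners at (293,171), (359,171), (372,234) and (295,238), pull top at (276,200), tab top at (330,188). I fit the box pose from both.

```bash
cat >> h.py <<'E'
def fit(obs):
    # obs: list of (cam(K,p,Rc), local xyz func of (tray,), uv)
    from scipy.optimize import least_squares
    def f(q):
        c,s=np.cos(q[2]),np.sin(q[2]); out=[]
        for (K,p,Rc),L,uv in obs:
            L=np.array(L,float)
            if L[2]==.102: L[0]-=q[3]
            out+=list((proj(K,p,Rc,[q[0]+c*L[0]-s*L[1],q[1]+s*L[0]+c*L[1],L[2]])-uv)[0])
        return out
    r=least_squares(f,[.6,0,0,0],loss="soft_l1"); return r.x,np.round(r.fun.reshape(-1,2),1)
E
python3 - <<'E'
from h import *
cs=cam("scene")[1:]; cd=cam("side")[1:]
L=[(.09,.13,.1),(-.09,.13,.1),(-.09,-.13,.1),(.09,-.13,.1)]
S=[(213.8,217.7),(269,270.4),(374.8,203),(319,164.6)]
D=[(359,170.9),(293.4,171.4),(294.9,237.7),(372.3,234.3)]
obs=[(cs,l,u) for l,u in zip(L,S)]+[(cd,l,u) for l,u in zip(L,D)]
q,r=fit(obs); print(q,r.tolist())
def tri(a,b):
    A=[];B=[]
    for (K,p,Rc),uv in ((cs,a),(cd,b)):
        d=ray(K,p,Rc,*uv); d/=np.linalg.norm(d); P=np.eye(3)-np.outer(d,d); A.append(P);B.append(P@p)
    return np.linalg.lstsq(np.vstack(A),np.hstack(B),rcond=None)[0]
def loc(X):
    c,s=np.cos(q[2]),np.sin(q[2]); d=X[:2]-q[:2]; return c*d[0]+s*d[1],-s*d[0]+c*d[1]
for n,a,b,z in (("pull",(340.7,245.4),(275.7,200),.102),("tab",(295,191.5),(330,188),.14)):
    X=tri(a,b); print(n,X,loc(X)); 
    for c,uv in((cs,a),(cd,b)):
        X=atz(*c,*uv,z);print("  ",X,loc(X))
E
```

```text
[ 0.64489237  0.21219186 -0.11729532  0.        ] [[-1.5, -2.6], [-0.4, 0.5], [2.8, -0.4], [-1.9, -4.1], [-0.2, -0.4], [-1.5, 0.4], [-4.0, -0.3], [0.3, 1.3]]
pull [0.51775183 0.22932766 0.1032317 ] (np.float64(-0.12827226829851834), np.float64(0.002139237509157038))
   [0.51833406 0.22843975 0.102     ] (np.float64(-0.1275901371204361), np.float64(0.0013255664107777298))
   [0.51793251 0.231044   0.102     ] (np.float64(-0.12829368809750738), np.float64(0.0038649350070104806))
tab [0.64776721 0.20923657 0.13967465] (np.float64(0.003200938879580704), np.float64(-0.0025985502319821876))
   [0.64772359 0.20946093 0.14      ] (np.float64(0.00313136334412178), np.float64(-0.0023808353067077395))
   [0.64750013 0.2086191  0.14      ] (np.float64(0.003007948931446801), np.float64(-0.0032430354252029068))
```

Emit:
carry_out --targets '[{"hand": 0.3, "x": 3.5, "y": 3.5, "z": 0.5, "spin": -2.5}, {"hand": 0.3, "x": 3.5, "y": 3.5, "z": 0.5, "spin": -2.5}, {"hand": 0.3, "x": 3.5, "y": 3.5, "z": 0.5, "spin": -2.5}, {"hand": 0.3, "x": 3.5, "y": 3.5, "z": 0.5, "spin": -2.5}, {"hand": 0.3, "x": 3.5, "y": 3.5, "z": 0, "spin": -2.5}, {"hand": 0.3, "x": 3.5, "y": 3.5, "z": 0, "spin": -2.5}, {"hand": 0.3, "x": 3.5, "y": 3.5, "z": 0, "spin": -2.5}, {"hand": 0.3, "x": 3.5, "y": 3.5, "z": 0, "spin": -2.5}]'

```text
time: 2.05
tcp_pos: [0.432, -0.325, 0.2517]
eef_rot: [3.136, -0.168, 0.001]
wrist_force: [0.5, -1.3, -0.6]
opening: 0.0597
```

Emit:
carry_out --targets '[{"hand": 0.3, "x": 0, "y": 4.5, "z": 0.5, "spin": 0}, {"hand": 0.3, "x": 0, "y": 4.5, "z": 0.5, "spin": 0}, {"hand": 0.3, "x": 0.5, "y": 4.5, "z": 0.5, "spin": 0}, {"hand": 0.3, "x": 0.5, "y": 4.5, "z": 0.5, "spin": 0}, {"hand": 0.3, "x": 1, "y": 4.5, "z": 0, "spin": 0}, {"hand": 0.3, "x": 1, "y": 4.5, "z": 0, "spin": 0}, {"hand": 0.3, "x": 1, "y": 4.5, "z": 0, "spin": 0}, {"hand": 0.3, "x": 1, "y": 4.5, "z": 0, "spin": 0}, {"hand": 0.3, "x": 1, "y": 4.5, "z": 0, "spin": 0}, {"hand": 0.3, "x": 1, "y": 4.5, "z": 0, "spin": 0}]'

```text
time: 3.05
tcp_pos: [0.501, 0.1252, 0.2717]
eef_rot: [3.137, -0.166, 0.002]
wrist_force: [0.9, -0.8, -0.0]
opening: 0.0596
```

Emit:
carry_out --targets '[{"hand": 0.3, "x": 1, "y": 4.5, "z": 0, "spin": 0}, {"hand": 0.3, "x": 1, "y": 4, "z": 0, "spin": 0}, {"hand": 0.3, "x": 0, "y": 0, "z": 0, "spin": 0}, {"hand": 0.3, "x": 0, "y": 0, "z": 0, "spin": 0}]'

```text
time: 3.45
tcp_pos: [0.5206, 0.2094, 0.271]
eef_rot: [-3.137, 0.162, 0.001]
wrist_force: [-0.4, 0.1, -0.4]
opening: 0.0598
```

```bash
python3 - <<'E'
from h import *
f,K,p,Rc=cam("wrist"); save(f,"w1.png"); print(K.tolist(),p,Rc.tolist(),telemetry.read_state()["joint_positions"])
for t in ("light_box","filter_tray","tray_pull","shutter_tab","vial","bottle"):
    r=finder.search_frame("wrist",t)[:2]; print(t,[(np.round(x["box"]).tolist(),round(x["confidence"],2)) for x in r])
E
```

```text
[[309.7347030783288, 0.0, 321.93465884330146], [0.0, 309.7347030783288, 201.151155283851], [0.0, 0.0, 1.0]] [0.59027591 0.20283358 0.41303812] [[-0.1026327129583107, -0.957050428689338, -0.2711475671592296], [-0.9947191553982175, 0.09890308251507218, 0.027422292990758313], [0.000572812946060512, 0.27253010331808997, -0.9621470857778229]] [ 0.2110205   0.26027192 -0.79920467  1.53954946  0.18783972  1.42159625
 -2.27560031]
light_box [([158.0, 0.0, 285.0, 194.0], 0.89), ([435.0, 102.0, 51.0, 52.0], 0.28)]
filter_tray [([235.0, 146.0, 134.0, 48.0], 0.58)]
tray_pull [([240.0, 150.0, 132.0, 45.0], 0.83)]
shutter_tab [([222.0, 13.0, 156.0, 70.0], 0.61)]
vial []
bottle [([128.0, 160.0, 79.0, 56.0], 0.87)]
```

View pics/w1.png

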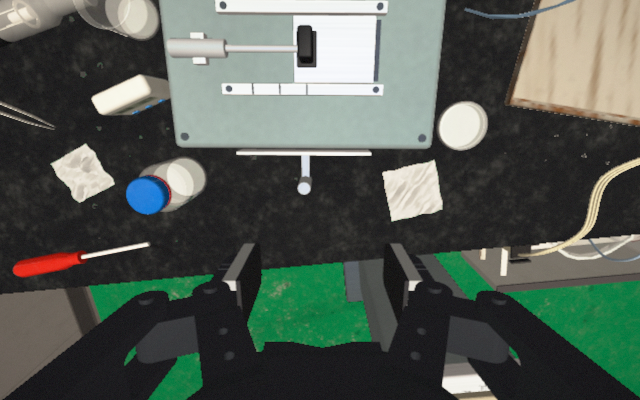

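Wrist view: pull top at (304,188), level with the tool axis. Tray front panel runs level at rows 152–154, tab at about (305,45), bottle cap at (148,194). Only a thin rod runs left of the tab.

```bash
python3 - <<'E'
from h import *
c=cam("wrist")[1:]
print("pull",atz(*c,304,187.5,.102)); print("tab base front",atz(*c,306,66,.106)); print("panel",atz(*c,304,153,.09))
print("corners",atz(*c,175,148,.1),atz(*c,437,148,.1)); print("bottle",atz(*c,148,194,.106))
s=telemetry.read_state(); print(s["tcp_pos"],s["eef_rot"])
E
```

```text
pull [0.51970831 0.22660982 0.102     ]
tab base front [0.63415859 0.21048429 0.106     ]
panel [0.55353247 0.22311431 0.09      ]
corners [0.57340172 0.35045945 0.1       ] [0.54542126 0.08904216 0.1       ]
bottle [0.53086859 0.386021   0.106     ]
[0.52104501 0.20769056 0.27154819] [ 3.13671906e+00 -1.67241010e-01  8.04145097e-04]
```

Emit:
carry_out --targets '[{"hand": 0.3, "x": -0.15, "y": 1.93, "z": -3}, {"hand": 0.3, "x": 0, "y": 0, "z": -3.5}, {"hand": 0.3, "x": 0, "y": 0, "z": -3.5}, {"hand": 0.3, "x": 0, "y": 0, "z": -3}, {"hand": 0.3, "x": 0, "y": 0, "z": -2.5}, {"hand": 0.3, "x": 0, "y": 0, "z": -1.0}, {"hand": 0.3, "x": 0, "y": 0, "z": 0}]'

```text
invalid input
```

```bash
python3 - <<'E'
from h import *
f,*c=cam("wrist"); save(f,"w2.png"); s=telemetry.read_state(); print(s["tcp_pos"],s["eef_rot"],s["wrist_force"],s["joint_positions"])
print(proj(*c,[[.5195,.227,.102],[.5195,.227,.088]]))
E
```

```text
[0.52099637 0.20793231 0.27151426] [ 3.13683060e+00 -1.66577538e-01  7.59437181e-04] [-0.34527549 -0.33908697  1.53520615] [ 0.21175682  0.25961175 -0.79985258  1.53953847  0.18785411  1.42148493
 -2.27619412]
[[303.85692576 187.66584273]
 [304.5726179  184.68294524]]
```

View pics/w2.png

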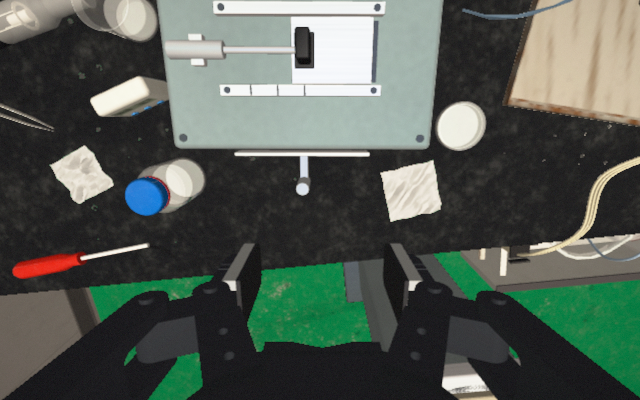

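The move was refused because a row needs every field, so the view is unchanged, with the pull still at (303,187). I'm resending with "spin" included.

Emit:
carry_out --targets '[{"hand": 0.3, "x": -0.15, "y": 1.95, "z": -3, "spin": 0}, {"hand": 0.3, "x": 0, "y": 0, "z": -3.5, "spin": 0}, {"hand": 0.3, "x": 0, "y": 0, "z": -3.5, "spin": 0}, {"hand": 0.3, "x": 0, "y": 0, "z": -3, "spin": 0}, {"hand": 0.3, "x": 0, "y": 0, "z": -2.5, "spin": 0}, {"hand": 0.3, "x": 0, "y": 0, "z": 0, "spin": 0}]'

```text
time: 4.5
tcp_pos: [0.5176, 0.2267, 0.1132]
eef_rot: [3.135, -0.165, -0.008]
wrist_force: [-0.1, -0.3, 0.9]
opening: 0.0598
```

```bash
python3 - <<'E'
from h import *
f,*c=cam("wrist"); save(f,"w3.png"); s=telemetry.read_state(); print(s["tcp_pos"],s["eef_rot"],s["wrist_force"],s["joint_positions"])
print(proj(*c,[[.5195,.227,.102],[.5195,.227,.088]]))
E
```

```text
[0.51870896 0.22745225 0.11555692] [ 3.13631581 -0.16537896 -0.00368188] [ 0.62772079  0.16237341 -0.50348383] [ 0.13967643  0.40501302 -0.76877353  1.72284842  0.3054397   1.14059674
 -2.39464689]
[[321.9566115  245.44646424]
 [321.87588938 235.4458246 ]]
```

View pics/w3.png

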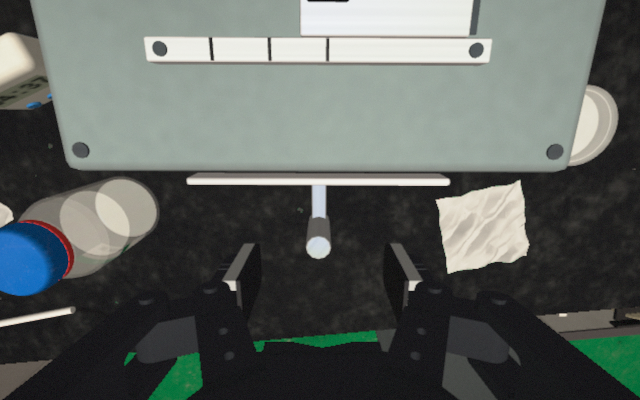

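Pull top at (318,247), centred between the fingers. Joint 7 is close to its −2.6 limit, so I'll test taking the half turn, which gives the same grasp.

Emit:
carry_out --targets '[{"hand": 0.3, "x": 0, "y": 0, "z": 1, "spin": -6}, {"hand": 0.3, "x": 0, "y": 0, "z": 1, "spin": -6}]'

```text
time: 4.75
tcp_pos: [0.52, 0.2283, 0.1384]
eef_rot: [-3.101, 0.499, -0.002]
wrist_force: [0.4, 0.8, -0.2]
opening: 0.0599
```

```bash
python3 - <<'E'
from h import *
s=telemetry.read_state(); print(s["tcp_pos"],s["eef_rot"],s["wrist_force"],s["joint_positions"])
E
```

```text
[0.52003621 0.22834377 0.13841178] [-3.10055947e+00  4.98697289e-01 -1.98799720e-03] [ 0.42463554  0.75954119 -0.19977433] [ 0.11189795  0.36757533 -0.73044353  1.70155869  0.26323392  1.17161984
 -2.57802095]
```

Emit:
carry_out --targets '[{"hand": 0.3, "x": 0, "y": 0, "z": 0, "spin": 8}, {"hand": 0.3, "x": 0, "y": 0, "z": 0, "spin": 8}, {"hand": 0.3, "x": 0, "y": 0, "z": 0, "spin": 8}, {"hand": 0.3, "x": 0, "y": 0, "z": 0, "spin": 8}, {"hand": 0.3, "x": 0, "y": 0, "z": 0, "spin": 8}, {"hand": 0.3, "x": 0, "y": 0, "z": 0, "spin": 8}, {"hand": 0.3, "x": 0, "y": 0, "z": 0, "spin": 8}, {"hand": 0.3, "x": 0, "y": 0, "z": 0, "spin": 8}, {"hand": 0.3, "x": 0, "y": 0, "z": 0, "spin": 8}, {"hand": 0.3, "x": 0, "y": 0, "z": 0, "spin": 8}]'

```text
time: 5.75
tcp_pos: [0.5204, 0.2282, 0.1385]
eef_rot: [2.688, 1.624, 0.004]
wrist_force: [0.4, 0.5, 0.3]
opening: 0.0597
```

Emit:
carry_out --targets '[{"hand": 0.3, "x": 0, "y": 0, "z": 0, "spin": 8}, {"hand": 0.3, "x": 0, "y": 0, "z": 0, "spin": 8}, {"hand": 0.3, "x": 0, "y": 0, "z": 0, "spin": 8}, {"hand": 0.3, "x": 0, "y": 0, "z": 0, "spin": 8}, {"hand": 0.3, "x": 0, "y": 0, "z": 0, "spin": 8}, {"hand": 0.3, "x": 0, "y": 0, "z": 0, "spin": 8}, {"hand": 0.3, "x": 0, "y": 0, "z": 0, "spin": 8}, {"hand": 0.3, "x": 0, "y": 0, "z": 0, "spin": 8}, {"hand": 0.3, "x": 0, "y": 0, "z": 0, "spin": 8}, {"hand": 0.3, "x": 0, "y": 0, "z": 0, "spin": 8}]'

```text
time: 6.75
tcp_pos: [0.5205, 0.2278, 0.1384]
eef_rot: [1.016, 2.97, 0.001]
wrist_force: [0.6, 0.8, -0.2]
opening: 0.0597
```

Emit:
carry_out --targets '[{"hand": 0.3, "x": 0, "y": 0, "z": 0, "spin": 8}, {"hand": 0.3, "x": 0, "y": 0, "z": 0, "spin": 8}, {"hand": 0.3, "x": 0, "y": 0, "z": 0, "spin": 8}, {"hand": 0.3, "x": 0, "y": 0, "z": 0, "spin": 8}, {"hand": 0.3, "x": 0, "y": 0, "z": 0, "spin": 0}, {"hand": 0.3, "x": 0, "y": 0, "z": 0, "spin": 0}]'

```text
time: 7.35
tcp_pos: [0.52, 0.2279, 0.1374]
eef_rot: [0.173, 3.136, 0.001]
wrist_force: [0.2, 0.5, -0.4]
opening: 0.0598
```

```bash
python3 - <<'E'
from h import *
s=telemetry.read_state(); print(s["tcp_pos"],s["eef_rot"],R.from_rotvec(s["eef_rot"]).as_matrix()[:,1:],s["joint_positions"])
E
```

```text
[0.51999725 0.22792432 0.13741455] [1.72883199e-01 3.13579669e+00 7.51235349e-04] [[ 1.09929869e-01  1.05854799e-03]
 [ 9.93939202e-01  4.20775063e-04]
 [ 5.34591220e-04 -9.99999351e-01]] [ 0.49614547  0.68128219 -1.34800931  1.68656299  0.68328093  1.33988939
  0.48638508]
```

Emit:
carry_out --targets '[{"hand": 0.3, "x": 0, "y": -0.1, "z": -2.5, "spin": 0}, {"hand": 0.3, "x": 0, "y": 0, "z": -2.4, "spin": 0}, {"hand": 0.3, "x": 0, "y": 0, "z": -1.9, "spin": 0}, {"hand": 0.3, "x": 0, "y": 0, "z": 0, "spin": 0}, {"hand": 0.3, "x": 0, "y": 0, "z": 0, "spin": 0}]'

```text
time: 7.85
tcp_pos: [0.5196, 0.2272, 0.069]
eef_rot: [0.167, 3.137, 0.001]
wrist_force: [0.4, 0.2, -0.5]
opening: 0.0599
```

```bash
python3 - <<'E'
from h import *
s=telemetry.read_state(); print(s["tcp_pos"],s["eef_rot"],s["wrist_force"],s["joint_positions"])
E
```

```text
[0.51956451 0.22724712 0.06901238] [1.66851829e-01 3.13700364e+00 5.33204010e-04] [ 0.41208917  0.1816245  -0.45441206] [ 0.45465863  0.74707249 -1.27204906  1.74831293  0.75735826  1.23792575
  0.44646876]
```

Good. Close on the post with modest force.

Emit:
carry_out --targets '[{"hand": 1, "x": 0, "y": 0, "z": 0, "spin": 0}, {"hand": 1, "x": 0, "y": 0, "z": 0, "spin": 0}, {"hand": 1, "x": 0, "y": 0, "z": 0, "spin": 0}, {"hand": 1, "x": 0, "y": 0, "z": 0, "spin": 0}, {"hand": 1, "x": 0, "y": 0, "z": 0, "spin": 0}, {"hand": 1, "x": 0, "y": 0, "z": 0, "spin": 0}, {"hand": 1, "x": 0, "y": 0, "z": 0, "spin": 0}]' --grip_force 40

```text
time: 8.55
tcp_pos: [0.5197, 0.2286, 0.0692]
eef_rot: [0.164, 3.136, 0.005]
wrist_force: [1.4, 5.1, 0.9]
opening: 0.0128
```

Emit:
carry_out --targets '[{"hand": 1, "x": -0.4, "y": 0.04, "z": 0, "spin": 0}, {"hand": 1, "x": -0.8, "y": 0.08, "z": 0, "spin": 0}, {"hand": 1, "x": -0.8, "y": 0.09, "z": 0, "spin": 0}, {"hand": 1, "x": -0.8, "y": 0.08, "z": 0, "spin": 0}, {"hand": 1, "x": -0.8, "y": 0.09, "z": 0, "spin": 0}, {"hand": 1, "x": -0.6, "y": 0.06, "z": 0, "spin": 0}, {"hand": 1, "x": -0.3, "y": 0.03, "z": 0, "spin": 0}, {"hand": 1, "x": 0, "y": 0, "z": 0, "spin": 0}]'

```text
time: 9.35
tcp_pos: [0.4741, 0.2336, 0.0692]
eef_rot: [0.163, 3.136, 0.005]
wrist_force: [-1.2, 6.9, 0.3]
opening: 0.0129
```

Emit:
carry_out --targets '[{"hand": 1, "x": -0.3, "y": 0.03, "z": 0, "spin": 0}, {"hand": 1, "x": -0.3, "y": 0.03, "z": 0, "spin": 0}, {"hand": 1, "x": -0.3, "y": 0.03, "z": 0, "spin": 0}, {"hand": 1, "x": 0, "y": 0, "z": 0, "spin": 0}]'

```text
time: 9.75
tcp_pos: [0.4653, 0.2346, 0.0692]
eef_rot: [0.163, 3.136, 0.006]
wrist_force: [-0.0, 7.2, -1.3]
opening: 0.0128
```

Emit:
carry_out --targets '[{"hand": 1, "x": -0.3, "y": 0.03, "z": 0, "spin": 0}, {"hand": 1, "x": -0.2, "y": 0.02, "z": 0, "spin": 0}, {"hand": 1, "x": 0, "y": 0, "z": 0, "spin": 0}]'

```text
time: 10.05
tcp_pos: [0.4625, 0.2349, 0.0693]
eef_rot: [0.165, 3.133, 0.008]
wrist_force: [10.1, 9.7, -8.5]
opening: 0.013
```

```bash
python3 - <<'E'
from h import *
f,*c=cam("scene"); g,*_=cam("side")
a=f[130:360,190:420]; b=g[140:300,230:390]
save(np.hstack([cv2.resize(a,(400,400)),cv2.resize(b,(400,400))]),"s2.png"); s=telemetry.read_state(); print(s["tcp_pos"],s["wrist_force"],s["joint_positions"])
E
```

```text
[0.46249972 0.23492521 0.06931461] [10.54383279  9.42440569 -8.58691246] [ 0.50778206  0.67611773 -1.34192513  1.87647679  0.71757272  1.18534071
  0.38064172]
```

View pics/s2.png

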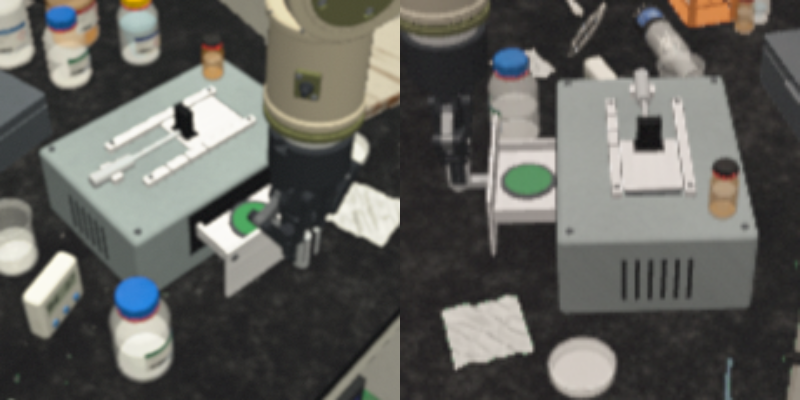

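The tray is out at its stop: about 57 mm travelled, the force rose to 10 N, and the green filter is exposed. The tab is still at the shut end. Release and rise.

Emit:
carry_out --targets '[{"hand": 0.3, "x": 0, "y": 0, "z": 0, "spin": 0}, {"hand": 0.3, "x": 0, "y": 0, "z": 0, "spin": 0}, {"hand": 0.3, "x": 0, "y": 0, "z": 0, "spin": 0}, {"hand": 0.3, "x": 0, "y": 0, "z": 0, "spin": 0}, {"hand": 0.3, "x": 0, "y": 0, "z": 2, "spin": 0}, {"hand": 0.3, "x": 0, "y": 0, "z": 3.5, "spin": 0}, {"hand": 0.3, "x": 0, "y": 0, "z": 4, "spin": 0}, {"hand": 0.3, "x": 0, "y": 0, "z": 4, "spin": 0}, {"hand": 0.3, "x": 2, "y": 0, "z": 0, "spin": 0}]'

```text
time: 11.05
tcp_pos: [0.4805, 0.2359, 0.2104]
eef_rot: [0.16, 3.13, 0.004]
wrist_force: [0.7, 0.2, -0.1]
opening: 0.0598
```

Emit:
carry_out --targets '[{"hand": 0.3, "x": 3.5, "y": -0.5, "z": 0, "spin": 0}, {"hand": 0.3, "x": 3.5, "y": -0.5, "z": 0, "spin": 0}, {"hand": 0.3, "x": 3.5, "y": -0.5, "z": 0, "spin": 0}, {"hand": 0.3, "x": 3.5, "y": -0.5, "z": 0, "spin": 0}, {"hand": 0.3, "x": 2.3, "y": -0.5, "z": 0, "spin": 0}, {"hand": 0.3, "x": 0, "y": 0, "z": 0, "spin": 0}, {"hand": 0.3, "x": 0, "y": 0, "z": 0, "spin": 0}]'

```text
time: 11.75
tcp_pos: [0.6431, 0.2087, 0.2044]
eef_rot: [-0.165, -3.137, -0.003]
wrist_force: [-0.2, 0.9, 0.9]
opening: 0.0598
```

```bash
python3 - <<'E'
from h import *
f,*c=cam("wrist"); save(f,"w4.png"); s=telemetry.read_state(); print(s["tcp_pos"],s["eef_rot"],s["wrist_force"],s["joint_positions"])
for t in ("tray_pull","shutter_tab","vial"):
    r=finder.search_frame("wrist",t)[:2]; print(t,[(np.round(x["box"]).tolist(),round(x["confidence"],2)) for x in r])
print(proj(*c,[[.6465,.209,.14],[.6465,.209,.106]]))
E
```

```text
[0.64260448 0.20891016 0.20445769] [-1.63416051e-01 -3.13728483e+00 -2.10872802e-03] [-1.50487527  0.52759859 -0.29198591] [ 0.33151088  0.74335277 -1.18098273  1.30328311  0.67659666  1.51639266
  0.69351777]
tray_pull [([237.0, 0.0, 190.0, 90.0], 0.89)]
shutter_tab [([247.0, 169.0, 168.0, 67.0], 0.85), ([108.0, 86.0, 60.0, 62.0], 0.75)]
vial [([181.0, 260.0, 46.0, 40.0], 0.85)]
[[321.98032594 219.02375526]
 [321.93393493 205.22679936]]
```

View pics/w4.png

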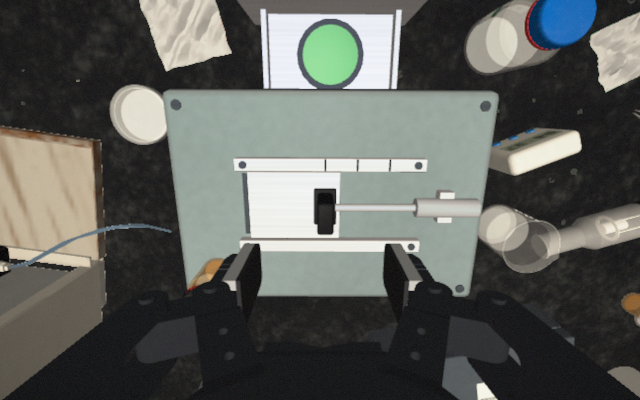

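Wrist view, flipped, with the robot at the top: tab spans (315–336, 187–236). Ticks for shut, half and open are at (325,165), (358,165) and (390,165). The rod to the spring is thin, and the vial at (205,275) is well outside the finger on that side.

```bash
python3 - <<'E'
from h import *
c=cam("wrist")[1:]; s=telemetry.read_state(); print(s["tcp_pos"])
t=[atz(*c,u,165,.109) for u in (325,358,390)]; print(*t)
print("tab top rear edge",atz(*c,326,236,.14),"top mid",atz(*c,326,219,.14))
print("corners",atz(*c,164,92,.1),atz(*c,498,95,.1))
g=c and imaging.snapshot("wrist")["frame"][180:242,306:345].mean(2).astype(int)
for r in range(0,62,6): print(180+r, g[r,::2])
E
```

```text
[0.6428148  0.20834982 0.20402636]
[0.6132511  0.21450398 0.109     ] [0.61588307 0.23979966 0.109     ] [0.61843497 0.26432582 0.109     ]
tab top rear edge [0.65911322 0.21029388 0.14      ] top mid [0.64632181 0.21157948 0.14      ]
corners [0.54728736 0.0996932  0.1       ] [0.57543774 0.3493134  0.1       ]
180 [241 241 241 241 241 240 240 241 240 241 240 241 241 241 241 241 240 206
 160 158]
186 [240 240 240 240 240 240 240 240 240 240 240 239 240 239 240 240 240 190
 161 160]
192 [242 242 242 243 183  52  48  45  43  40  45  43  46  48  48  69 243 190
 159 160]
198 [239 239 239 238 178  48  30  15  15  20  16  14  20  18  41  83 237 186
 161 160]
204 [239 240 239 239 177  48  18  21  25  26  24  22  25  23  34 121 175 153
 145 144]
210 [238 239 238 239 175  43  27  44  48  47  45  44  46  40  28 163 194 188
 187 187]
216 [241 240 241 241 182  40  27  40  43  43  44  42  44  36  29 152 242 176
 159 162]
222 [238 237 237 237 175  41  25  38  40  42  35  38  38  32  31 144 236 161
 157 156]
228 [237 237 238 237 238 237  54  36  37  36  37  34  37  28 195 236 235 155
 157 157]
234 [238 238 237 239 238 238 192  73  59  55  54  56  55  89 230 239 234 149
 157 159]
240 [157 156 158 156 155 153 153 154 151 154 153 149 146 146 146 144 145 146
 145 144]
```

Emit:
carry_out --targets '[{"hand": 0.3, "x": 0.39, "y": 0.27, "z": -2, "spin": 0}, {"hand": 0.3, "x": 0, "y": 0, "z": -3, "spin": 0}, {"hand": 0.3, "x": 0, "y": 0, "z": -2.5, "spin": 0}, {"hand": 0.3, "x": 0, "y": 0, "z": -1.2, "spin": 0}, {"hand": 0.3, "x": 0, "y": 0, "z": 0, "spin": 0}, {"hand": 0.3, "x": 0, "y": 0, "z": 0, "spin": 0}]'

```text
time: 12.65
tcp_pos: [0.6475, 0.2111, 0.1171]
eef_rot: [0.165, 3.137, 0.001]
wrist_force: [-0.3, 0.3, -0.1]
opening: 0.0601
```

Emit:
carry_out --targets '[{"hand": 0.3, "x": -0.05, "y": 0, "z": -0.25, "spin": 0}, {"hand": 1, "x": 0, "y": 0, "z": 0, "spin": 0}, {"hand": 1, "x": 0, "y": 0, "z": 0, "spin": 0}, {"hand": 1, "x": 0, "y": 0, "z": 0, "spin": 0}, {"hand": 1, "x": 0, "y": 0, "z": 0, "spin": 0}, {"hand": 1, "x": 0, "y": 0, "z": 0, "spin": 0}, {"hand": 1, "x": 0, "y": 0, "z": 0, "spin": 0}, {"hand": 1, "x": 0, "y": 0, "z": 0, "spin": 0}]' --grip_force 60

```text
time: 13.45
tcp_pos: [0.6469, 0.2107, 0.1143]
eef_rot: [0.166, 3.137, -0.0]
wrist_force: [-1.7, -2.2, 5.5]
opening: 0.011
```

Emit:
carry_out --targets '[{"hand": 1, "x": 0.03, "y": 0.3, "z": 0, "spin": 0}, {"hand": 1, "x": 0.05, "y": 0.5, "z": 0, "spin": 0}, {"hand": 1, "x": 0.05, "y": 0.5, "z": 0, "spin": 0}, {"hand": 1, "x": 0.05, "y": 0.5, "z": 0, "spin": 0}, {"hand": 1, "x": 0.05, "y": 0.4, "z": 0, "spin": 0}, {"hand": 1, "x": 0.03, "y": 0.3, "z": 0, "spin": 0}, {"hand": 1, "x": 0, "y": 0, "z": 0, "spin": 0}, {"hand": 1, "x": 0, "y": 0, "z": 0, "spin": 0}]'

```text
time: 14.25
tcp_pos: [0.6495, 0.2341, 0.1143]
eef_rot: [-0.167, -3.137, 0.004]
wrist_force: [-5.0, -7.5, 8.9]
opening: 0.0114
```

```bash
python3 - <<'E'
from h import *
w,*cw=cam("wrist"); f,*c=cam("scene"); g,*d=cam("side")
a=f[165:245,240:340]; b=g[155:235,270:370]
save(np.vstack([np.hstack([cv2.resize(a,(400,320),interpolation=2),cv2.resize(b,(400,320),interpolation=2)]),cv2.resize(w[60:280,120:520],(480,264)).copy().repeat(1,1) if 0 else np.pad(cv2.resize(w[60:260,160:480],(448,280)),((0,0),(0,352),(0,0)))]),"s3.png")
s=telemetry.read_state(); print(s["tcp_pos"],s["wrist_force"],s["opening"],s["joint_positions"])
E
```

```text
[0.64952292 0.23402194 0.11427184] [-5.15092576 -8.05483414  8.6835535 ] 0.010661221200250167 [ 0.26812157  0.83580567 -1.11866258  1.35835764  0.74622104  1.39672575
  0.62767026]
```

View pics/s3.png

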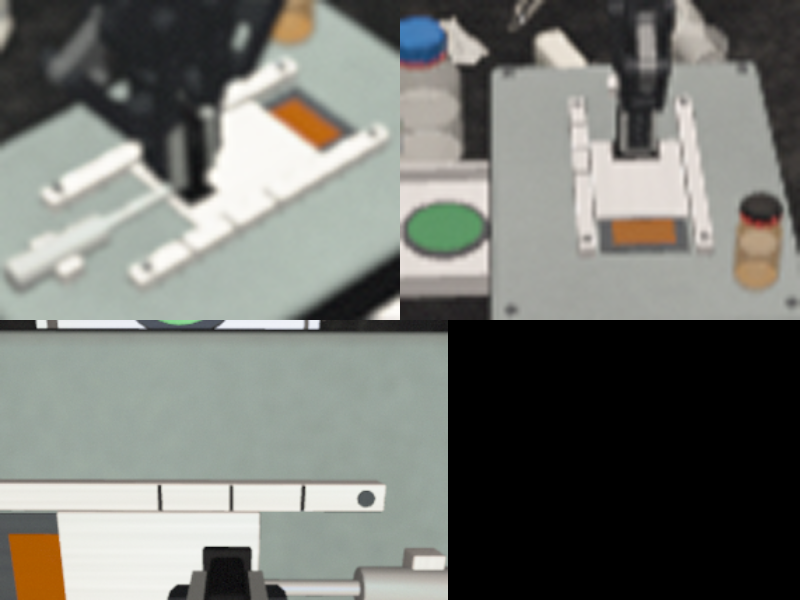

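Wrist crop: ticks at x = 160, 231 and 303, tab centre at 227, so the shutter is about 1.4 mm short of half. The other views show the window partly uncovered, with the vial and bottle in place.

Emit:
carry_out --targets '[{"hand": 1, "x": 0.01, "y": 0.14, "z": 0, "spin": 0}, {"hand": 1, "x": 0, "y": 0, "z": 0, "spin": 0}, {"hand": 1, "x": 0, "y": 0, "z": 0, "spin": 0}]'

```text
time: 14.7
tcp_pos: [0.6497, 0.2353, 0.1143]
eef_rot: [-0.168, -3.137, 0.004]
wrist_force: [-5.0, -8.2, 9.8]
opening: 0.0107
```

```bash
python3 - <<'E'
from h import *
w,*cw=cam("wrist"); f,*c=cam("scene"); g,*d=cam("side")
save(np.hstack([cv2.resize(f[140:360,160:400],(400,367)),cv2.resize(w[150:280,220:420],(400,367))]),"s4.png")
s=telemetry.read_state(); print(s["time"],s["tcp_pos"],s["wrist_force"],s["opening"])
E
```

```text
14.85 [0.64965526 0.23529907 0.11427939] [-4.30225321 -7.73653499  8.70975573] 0.010861045555637352
```

View pics/s4.png

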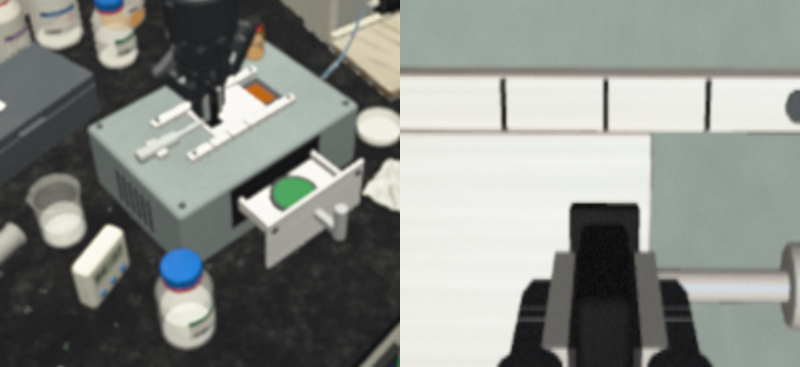

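The half tick is at crop x = 606 and the tab spans 570–640, centre 605, so the shutter is at half. The tray is fully out and the loose things are where they were. I'm handing in while holding.

```bash
python3 -c "
from rig import env; print(env.close_job())"
```

```text
the job is handed in; nothing more can be done
None
```

The tray is out at its stop and the gripper is still holding the shutter at half travel. I handed the job in at about 15 s of the 38 s allowed.

- **Tray:** I pulled it about 57 mm by the steel pull. The force then rose to about 10 N, which I took as the stop; the tray looked about 3 mm open at the start. The shutter was still shut after the pull.
- **Shutter:** I gripped the black tab at 60 N and slid it left. My first stop was about 1.4 mm short, so I corrected it. In the last picture the tab's centre lines up with the half tick to within about half a millimetre. The sideways wrist force is about 8 N, slightly under the 9 N given for half travel.
- **Other things:** In the last pictures the bottle, timer, beaker, petri dish and vial stand where they were. I checked this by eye and did not measure them again.
- **Hiccups:** One move was refused because a field was missing. Joint 7 was also nearing its limit, so I turned the hand half round before gripping the pull. It went to about -2.58 of its -2.6 rad range before I reversed the turn.

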